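# Index the ring fixture to the dark ring and bolt it

## Robot

A 6-joint arm with a two-finger parallel gripper is mounted at the origin on the work surface; the furniture and walls round the work are solid. World frame = base frame: x ahead of the robot, y to its left, z up, the work surface at z = 0. Lengths are in m, angles in degrees, forces in N, time in s.
With the tool pointing down it reaches from about 0.3 to 0.775 m from the base axis. Payload 14.6 kg.
Tool frame: the origin (TCP) lies midway between the tips of the shut fingers; the grasp point (between the pads) lies 19 mm behind it; x points along the fingers, z is the direction in which the jaws open and shut, and the axes are right-handed (so a half turn about x gives the same grasp; the last joint's range is limited). The gripper opens to 94 mm and grips with 3 to 60 N. Pads are 16 mm wide; open, the fingers measure 119 mm over their backs; the gripper's body (75 mm by 177 mm) begins 78 mm behind the grasp point.
Start: joints at [63.793, 17.183, 87.147, -0, 75.671, -3.816], TCP at [0.21, 0.509, 0.205] pointing down, gripper open.
Joint ranges: [-173.82, 173.82], [-45.26, 126.66], [13.44, 144.39], [-59.66, 239.66], [0, 175.72], [-146.38, 146.38]. Speed limits (degrees/s): [127.2, 127.2, 147.25, 180, 180, 180].

## Interface

Orientations are given as a 3x3 rotation matrix whose columns are the frame's x, y, z axes.
In Python, from station import env, viewer, order gives the robot as it stands. The module is installed in compiled form; this text tells all that it offers.
- The arm moves only by the shell command python3 -m creep 'ROWS' [FORCE]. ROWS is JSON, a list of rows, each an object of numbers: "claw": the closure, from 0 (fully open) to 1 (shut); "x", "y", "z": the shift along the world's x, y, z in mm; "spin": the turn about the world's z in degrees. A call has 1 to 12 rows; each row shifts and turns the commanded pose from where the row before left it; what a row does not reach is not made up. A row lasts 1/8 s, in which the tool goes at most 62.5 mm and 10.7 degrees, less where a joint would pass 70% of its speed; a pose out of reach is approached as far as the arm can. A call is refused whole if a number of a shift passes 62.5 or a number of a turn 10.7, either way. A call with a gripper value outside its range is refused whole. The fingers move at their own pace and stop on an object; FORCE is the grip in N (left out, the last holds). Time passes only in rows, so rows that do not move let the fingers close. It gives the time, the measured TCP pose, the force and the opening at its end, in the units of the state.
- env.observe(): the state, without advancing time (a new reading comes with each control period).
- viewer.read_camera(name): name is "side" or "top" or "wrist"; returns a dict with "img" (384x512x3 uint8, red, green, blue), "fx", "fy", "cx", "cy" (pixels), "k1" (the pictures are not rectified: a ray, as slopes to the right and down, at radius r is drawn at 1 + k1 r^2 times it, then the intrinsics apply), "R" (3x3) and "t" (3): a world point X has camera coordinates R X + t; the wrist camera has in their place "mount" (4x4, takes a point from camera to tool coordinates, whose origin is the TCP and whose axes are the tool frame's). Camera axes: x right, y down, z forward; pixel columns grow to the right and rows downward; lengths in m; the calibration is good to about 2 mm. A picture is of the moment at which its call begins: read the wrist's pose just before it. There is no depth.
- order.close_job(): hands the job in, once; it reports no verdict.
The state is a dict: "clock": time; "joints": joint angles; "qd": joint speeds; "effort": joint torques, N m; "eef_pos": TCP position; "ee_rot": TCP orientation; "force": force on the tool from outside, world axes, zero at the start; "wrist_torque": the same for the moment, N m; "grip_width": opening from 0.0 (shut) to 1.0 (fully open).
Only numpy, scipy, OpenCV 4.12 (cv2) and the standard library are available. Lean on these libraries where they do the work, as an engineer would, in place of code of your own. Each camera call takes 0.05 s, during which the arm holds its last target. There are 200 camera calls.

## Task

Bring the dark ring to the front of the ring indexing fixture, next to the red-handled lock bolt: push the table round by its upright posts, clockwise as seen from above (the ratchet allows no other way), leaving the rings on their nests. Go a little past the click, push it gently back until it comes up against the pawl, then slide the lock bolt fully home into the slot. Use a light touch, force nothing, and leave the other things on the bench where they are.

Things in the scene. Friction and masses are not known exactly. Their poses are not given: they have to be found in the camera images.
- index_fixture: green cast base of the ring indexing fixture, fixed to the bench. Origin on the table's vertical turning axis at bench height; its -x axis points to the front, to the lock bolt (towards the robot, up to 20 degrees askew). The table turns on it with a drag of 3 to 8 N at a post and stays where left. At the start it stands 1.5 to 16 degrees clockwise of a seated place, a bright ring in front
- table_top (a point): fixed point on the axis at 48 mm height, the top of the table's nest disc (143 mm across). The rings lie loose on it, each over a low boss 52 mm from the axis, with 7 to 10 mm play to every side, so a ring shows the table's angle only roughly (7 degrees or more either way)
- post_top (a point): top centre of one of four upright posts, 104 mm high, 80 mm from the axis, 90 degrees apart; 12 mm thick, black rubber sleeve from 70 mm up; the rings beside them reach up to 68 mm. This point goes round with the table. The posts stand on a hand ring round the nest disc, clamped at any angle: 36 to 54 degrees from the slots, so they do not tell where the slots are
- index_level (a point): fixed point on the axis at 42 mm height, top of the steel index plate under the nest disc: 192 mm across, 14 mm thick, with four radial slots 12 mm wide, 90 degrees apart, one under each nest, for the bolt. With the table resting against the pawl a slot faces the bolt squarely; 2 mm off and the bolt will not go in
- pawl_nose (a point): nose of the sprung pawl, at the table's left front edge below the index plate. It rides on a ratchet with four teeth. Clockwise (from above) the table turns on over the teeth (1 to 3 N more at a post); anticlockwise it comes up hard on the pawl every 90 degrees, at the seated places. The pawl drops in just past the seated place, so turn 2.5 degrees or more beyond it and then back
- front_nest (a point): fixed point of the base, 52 mm in front of the axis at 48 mm height: the middle of the front nest when the table is seated
- dark_ring: dark, nearly black bearing ring, outside 66 mm, 20 mm high; origin at the centre of its underside. It lies loose over its boss. It starts on the right, back or left nest, 1, 2 or 3 quarter turns clockwise of the table away from the front
- bright_ring_1: bright steel bearing ring, outside 64 mm, 18 mm high, origin at the centre of its underside, loose on the front nest at the start
- bright_ring_2: bright steel bearing ring, outside 62 mm, 18 mm high, origin at the centre of its underside, loose on its nest
- bright_ring_3: bright steel bearing ring, outside 62 mm, 20 mm high, origin at the centre of its underside, loose on its nest
- lock_bolt (a joint): lock bolt: travel in m, 0 drawn back, 0.018 fully home in a slot. It slides with about 2 N drag towards the axis and stays where it is left. Its nose is 10 mm wide with a 1 mm chamfer and starts 4 mm clear of the index plate; if no slot faces it, it stops against the plate's edge at 0.004
- bolt_knob (a point): middle of the red upright handle of the lock bolt at 70 mm height; the handle is 14 mm thick, reaches from 55 to 87 mm height, and stands 136 mm in front of the axis while the bolt is drawn back. Its guide cheeks beside it reach up to 43 mm
- oil_bottle: cream oil bottle with red spout, 46 mm across, 134 mm high, origin under its centre
- grease_tin: white tin with green lid, 67 mm across, 31 mm high, origin under its centre
- dial_indicator: dial indicator lying face up, 94x56x20 mm, origin under its centre
- plug_gauge: double-ended plug gauge lying, 22x104x22 mm, origin under its centre
- gauge_block_tall: steel gauge block standing, 9x35x30 mm, origin under its centre
- gauge_block_low: steel gauge block standing, 9x35x20 mm, origin under its centre

How it is judged:
By the outcome, as a careful person would: the job done as asked, in the order asked, and still so for the second after the job is handed in, with the robot touching nothing.
It also fails if it takes over 72 s, if anything falls off the work surface, if the arm or the gripper's body presses on something with over 40 N, if the wrist force passes 120 N, or if a joint passes its speed limit or range.

## Working session

There is one attempt and no reset: what is moved stays moved. The work goes in short steps, Python scripts to look and compute and a shell command to move; the robot and the scene stay as the last step left them, time stands still between calls to the robot, and variables do not carry over. Pictures are saved under pics/ and viewed, about 8 in all and at most 12, crops included, and the job is handed in when it is done.

```bash
mkdir -p pics
cat > h.py <<'E'
import numpy as np, cv2
from station import env, viewer, order
def cam(n,fn=None):
    s=env.observe(); c=viewer.read_camera(n)
    if n=="wrist":
        M=np.array(c["mount"]); Rt=np.array(s["ee_rot"]); p=np.array(s["eef_pos"])
        Rcw=Rt@M[:3,:3]; o=Rt@M[:3,3]+p
        c["R"]=Rcw.T; c["t"]=-Rcw.T@o
    c["R"]=np.array(c["R"]);c["t"]=np.array(c["t"])
    if fn: cv2.imwrite("pics/"+fn,c["img"][:,:,::-1])
    return c
def ray(c,u,v):
    K=np.array([[c["fx"],0,c["cx"]],[0,c["fy"],c["cy"]],[0,0,1.]])
    x=cv2.undistortPoints(np.array([[[u,v]]],float),K,np.array([c["k1"],0,0,0.]))[0,0] 
    d=np.array([x[0],x[1]])
    q=d.copy()
    # model: drawn = d*(1+k1 r^2) -> same as cv2
    return -c["R"].T@c["t"], c["R"].T@np.array([d[0],d[1],1.])
def at(c,u,v,z):
    o,d=ray(c,u,v); return o+d*(z-o[2])/d[2]
def proj(c,X):
    p=c["R"]@np.array(X,float)+c["t"]; s=p[:2]/p[2]; s=s*(1+c["k1"]*(s@s))
    return np.array([c["fx"]*s[0]+c["cx"],c["fy"]*s[1]+c["cy"]])
E
python3 - <<'E'
from h import *
a=cam("top","top0.png");b=cam("side","side0.png")
im=np.vstack
for c in(a,b): print(-c["R"].T@c["t"],c["R"][2],c["fx"],c["k1"])
s=env.observe();print(s["clock"],s["ee_rot"],s["force"])
E
```

```text
[0.31076975 0.01366734 1.12210465] [ 0.13936098 -0.00485963 -0.99022972] 368.53828317533623 0.01697512362368899
[ 0.72299561 -0.71441236  1.38851258] [-0.1688936   0.4806504  -0.86049413] 465.91196622294643 -0.14461589033078884
0.1 [[-4.77628431e-04 -9.24608886e-01  3.80917550e-01]
 [-8.93733242e-04  3.80917836e-01  9.24608460e-01]
 [-9.99999487e-01  1.01180611e-04 -1.00829089e-03]] [-0.65778048  1.44638429 -0.5515379 ]
```

View pics/top0.png

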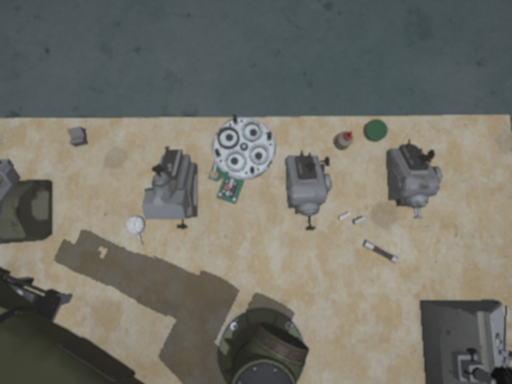

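View pics/side0.png

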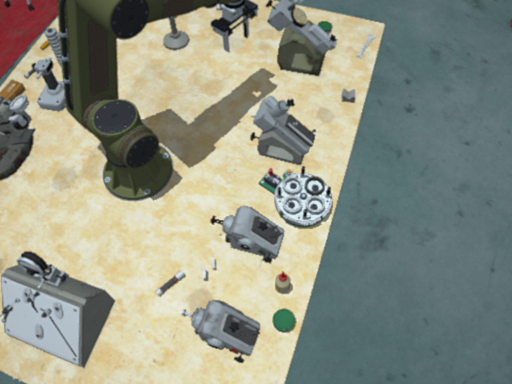

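The top view shows the fixture at about (244,148) with its green base front at (230,187). In the side view it is at about (303,198). I'll zoom in on both.

Run:
```python
from h import *
a=cam("top");b=cam("side")
A=cv2.resize(a["img"][105:210,195:295],None,fx=4,fy=5.2*4/5.2,interpolation=cv2.INTER_CUBIC)
B=cv2.resize(b["img"][155:255,250:345],None,fx=4.2,fy=4.2,interpolation=cv2.INTER_CUBIC)
h=420;im=np.hstack([A[:h,:400],B[:h,:399]]);cv2.imwrite("pics/z1.png",im[:,:,::-1])
print(at(a,244,148,.048),at(b,303,198,.048),at(a,230,187,.04),proj(a,[.6,-.1,0]),proj(a,[.6,.1,0]))
```

```text
[0.59498647 0.04710595 0.048     ] [0.60113689 0.04144963 0.048     ] [0.47845617 0.08926687 0.04      ] [291.5684248  150.07370184] [227.54130614 150.50430854]
```

View pics/z1.png

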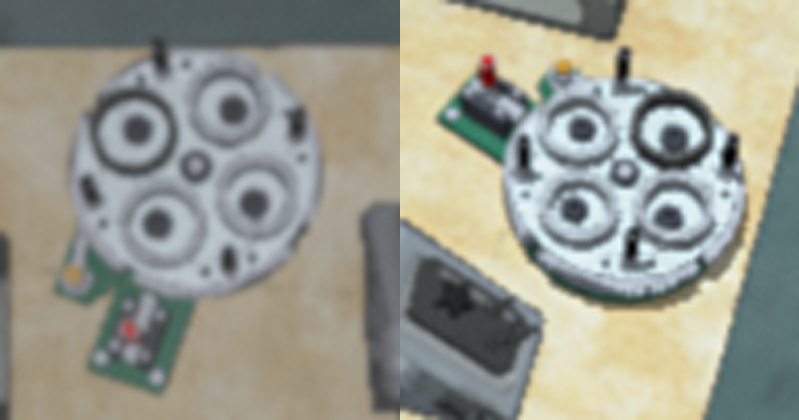

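The dark ring is on the left nest at crop (134,131), which is 3 quarter turns clockwise from the front. The bolt handle is at crop (130,328) and the hub at (197,166). I'll go up over the fixture for a wrist view.

```bash
python3 -m creep '[{"z":60,"claw":1},{"z":60,"claw":1},{"x":35,"y":-42,"claw":1},{"x":35,"y":-42,"claw":1},{"x":35,"y":-42,"claw":1},{"x":35,"y":-42,"claw":1},{"x":35,"y":-42,"claw":1},{"x":35,"y":-42,"claw":1},{"x":35,"y":-42,"claw":1},{"x":35,"y":-42,"claw":1},{"x":35,"y":-42,"claw":1},{"x":35,"y":-42,"claw":1}]' 10
python3 - <<'E'
from h import *
c=cam("wrist","w1.png")
s=env.observe();print(s["clock"],s["eef_pos"],s["joints"],s["ee_rot"],-c["R"].T@c["t"],c["R"][2],c["fx"])
E
```

```text
0.25 [0.20946154 0.50843932 0.20520842] [ 6.37931205e+01  1.71979281e+01  8.71596340e+01  8.06411118e-04
  7.56700373e+01 -3.81682466e+00] [[-2.24960431e-04 -9.24610831e-01  3.80913062e-01]
 [-4.26162348e-04  3.80913126e-01  9.24610734e-01]
 [-9.99999884e-01  4.56700238e-05 -4.79724704e-04]] [0.14929372 0.53392411 0.38460626] [ 0.21075557 -0.08820092 -0.97355159] 305.84031870393835invalid input
```

View pics/w1.png

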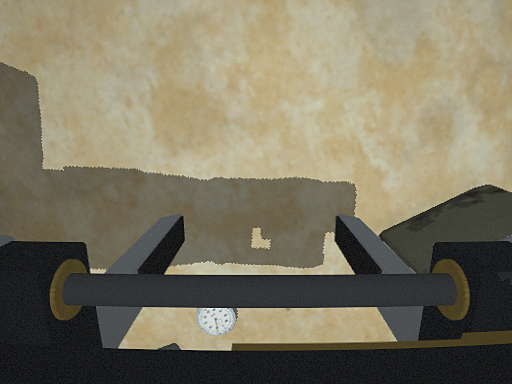

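The wrist view shows only bench and the fingers (the move was refused), and the camera sits to one side of the fingers looking past them. I'll try spelling out every key.

```bash
python3 -m creep '[{"claw":1,"x":0,"y":0,"z":60,"spin":0},{"claw":1,"x":0,"y":0,"z":60,"spin":0}]' 10;  python3 -m creep '[{"z":10}]'
```

```text
clock: 0.5
eef_pos: [0.2094, 0.5082, 0.3268]
ee_rot: [[-0.001, -0.925, 0.381], [-0.001, 0.381, 0.925], [-1.0, 0.0, -0.001]]
force: [0.4, 0.0, -0.1]
grip_width: 0.821invalid input
```

```bash
python3 -m creep '[{"claw":1,"x":35,"y":-45,"z":0,"spin":0},{"claw":1,"x":35,"y":-45,"z":0,"spin":0},{"claw":1,"x":35,"y":-45,"z":0,"spin":0},{"claw":1,"x":35,"y":-45,"z":0,"spin":0},{"claw":1,"x":35,"y":-45,"z":0,"spin":0},{"claw":1,"x":35,"y":-45,"z":0,"spin":0},{"claw":1,"x":35,"y":-45,"z":0,"spin":0},{"claw":1,"x":35,"y":-45,"z":0,"spin":0},{"claw":1,"x":35,"y":-45,"z":0,"spin":0},{"claw":1,"x":35,"y":-45,"z":0,"spin":0},{"claw":1,"x":0,"y":0,"z":0,"spin":0},{"claw":1,"x":0,"y":0,"z":0,"spin":0}]' 10
python3 - <<'E'
from h import *
c=cam("wrist","w2.png")
cv2.imwrite("pics/w2b.png",cv2.resize(c["img"][:,:,::-1],(800,600),interpolation=cv2.INTER_CUBIC))
import pickle;pickle.dump(c,open("w2.pkl","wb"))
s=env.observe();print(s["clock"],s["eef_pos"],s["joints"],proj(c,[.597,.045,.048]))
E
```

```text
clock: 2.0
eef_pos: [0.5593, 0.0588, 0.3253]
ee_rot: [[-0.0, -0.925, 0.381], [0.0, 0.381, 0.925], [-1.0, 0.0, -0.0]]
force: [0.3, 0.3, 0.1]
grip_width: 0.007
2.05 [0.55909332 0.05927678 0.32554769] [ 2.31518675e+00  1.54421652e+01  7.36626475e+01  9.08511528e-03
  9.08957565e+01 -6.53331436e+01] [260.05889375 189.70363001]
```

View pics/w2b.png

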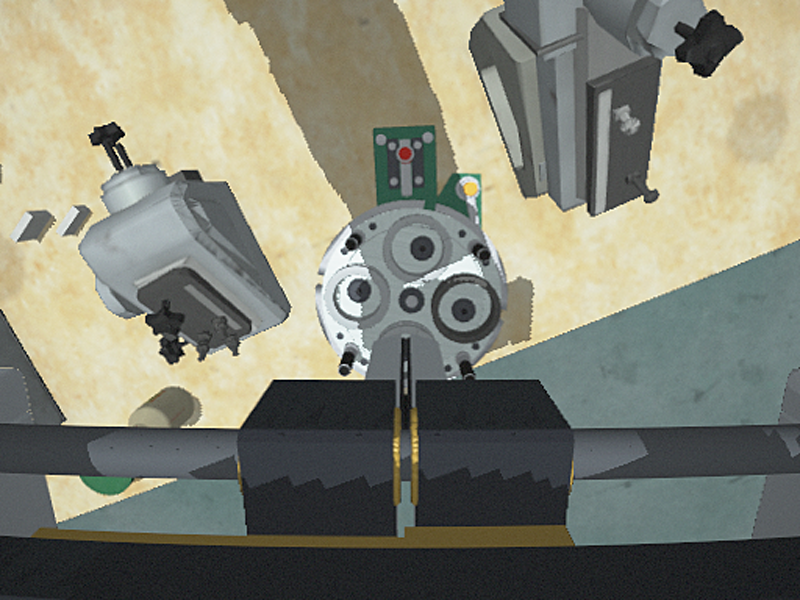

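The hub is at (412,300) in the 800-wide picture, the bosses at (422,247), (463,311, dark ring) and (358,290), and the red knob at (405,154). Post tops are near (352,238), (482,252), (345,368) and (467,372).

```bash
cat > m.py <<'E'
from h import *
import pickle
c=pickle.load(open("w2.pkl","rb"));k=.64
f=lambda p,z: at(c,p[0]*k,p[1]*k,z)
hub=f((412,300),.055);kn=f((405,154),.087)
print("hub",hub,"knob",kn,np.linalg.norm((kn-hub)[:2]))
ang=lambda p:np.degrees(np.arctan2(p[1]-hub[1],p[0]-hub[0]))
print("front",ang(kn))
for p in[(422,247),(463,311),(358,290)]:
  q=f(p,.054);print("boss",ang(q),np.linalg.norm((q-hub)[:2]))
for p in[(352,238),(482,252),(345,368),(467,372)]:
  q=f(p,.104);print("post",q,ang(q),np.linalg.norm((q-hub)[:2]))
E
python3 m.py
python3 - <<'E'
import cv2;i=cv2.imread("pics/w2.png")[70:250,195:335]
cv2.imwrite("pics/w2z.png",cv2.resize(i,None,fx=3.3,fy=3.3,interpolation=cv2.INTER_CUBIC))
E
```

```text
hub [0.60087578 0.04931501 0.055     ] knob [0.47420712 0.09402306 0.087     ] 0.13432705959044616
front 160.55937582687775
boss 147.40063416977117 0.0521386437004593
boss 54.94156871202024 0.051082081513917806
boss -122.82791609900718 0.05305393841761807
post [0.52121756 0.02671861 0.104     ] -164.16312147938172 0.08280113804743854
post [0.57364349 0.12347043 0.104     ] 110.16488056649871 0.0789976239611544
post [ 0.62497143 -0.02584221  0.104     ] -72.22398066153039 0.07892532764773613
post [0.66994041 0.0737366  0.104     ] 19.473846405743373 0.07325529115380149
```

View pics/w2z.png

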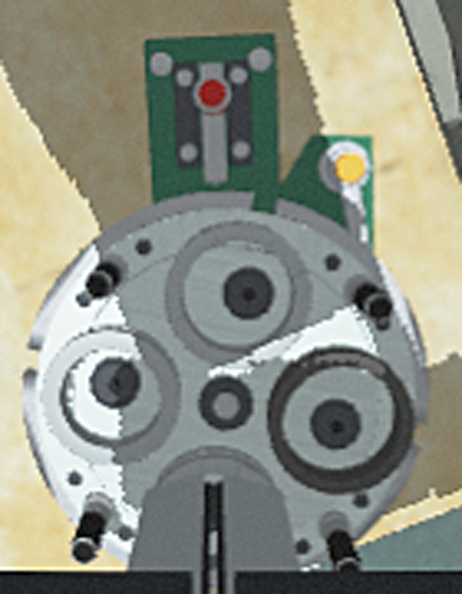

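The zoom shows the slots, with the front slot at (262,205) clockwise of the bolt at (212,95). Bosses are at (248,293), (336,427) and (115,381), and the hub is at (226,404). Post tops are at (98,288), (378,308), (85,548) and (346,560). I'll fit axis and angles jointly.

```bash
cat > m.py <<'E'
from h import *
import pickle
from scipy.optimize import least_squares
c=pickle.load(open("w2.pkl","rb"))
f=lambda p,z: at(c,p[0]/3.3+195,p[1]/3.3+70,z)[:2]
B=[f(p,.053) for p in[(248,293),(336,427),(115,381)]]
P=[f(p,.104) for p in[(98,288),(378,308),(346,560),(85,548)]]
kn=f((212,95),.087);hub=f((226,404),.055)
d=lambda a:np.array([np.cos(np.radians(a)),np.sin(np.radians(a))])
def r(v):
  o=v[:2];e=[hub-o,kn-o-.136*d(v[2])]
  e+=[b-o-.052*d(v[3]+k) for b,k in zip(B,(0,-90,90))]
  e+=[p-o-.080*d(v[4]+k) for p,k in zip(P,(45,-45,-135,-225))]
  return np.concatenate(e)*1000
s=least_squares(r,[.6,.045,160,147,147]);print(s.x.round(4));print(s.fun.reshape(-1,2).round(1))
print(f((262,205),.042),np.degrees(np.arctan2(*(f((262,205),.042)-s.x[:2])[::-1])))
E
python3 m.py
```

```text
[6.012000e-01 4.860000e-02 1.602999e+02 1.459221e+02 1.536204e+02]
[[ 0.2  0.2]
 [ 1.3 -0.5]
 [-0.  -0.6]
 [ 1.  -0. ]
 [ 0.4  0.1]
 [ 1.5  0.3]
 [ 1.1 -0.6]
 [-4.3  0. ]
 [-1.1  1. ]]
[0.52488239 0.09765781] 147.26763162919264
```

The axis is at (0.601, 0.0486) and the front direction at 160.3°. The front slot is at 146°, so the start offset is about 14.4° clockwise. The posts are at 18.6° + 90k. The total turn needed is about −256°, plus the overrun. I'll push on the far side with shut fingers, jaw axis radial.

```bash
python3 -m creep '[{"claw":1,"x":35,"y":13,"z":-30,"spin":-9.9},{"claw":1,"x":35,"y":13,"z":-30,"spin":-9.9},{"claw":1,"x":35,"y":13,"z":-30,"spin":-9.9},{"claw":1,"x":0,"y":0,"z":-50,"spin":0},{"claw":1,"x":0,"y":0,"z":-50,"spin":0},{"claw":1,"x":0,"y":0,"z":0,"spin":0}]'
cat > arc.py <<'E'
import sys;from h import *
# arc.py targetangle step : rows from present pose along 80 mm circle
O=np.array([.601,.0486]);s=env.observe();p=np.array(s["eef_pos"]);z=np.array(s["ee_rot"])[:,2]
th=np.degrees(np.arctan2(*(p[:2]-O)[::-1]));yaw=np.degrees(np.arctan2(z[1],z[0]))
print("t",round(s["clock"],2),"th",th.round(1),"r",np.linalg.norm(p[:2]-O).round(4),"yaw",yaw.round(1),"z",p[2].round(4),"F",np.round(s["force"],1))
if len(sys.argv)>1:
  tg=float(sys.argv[1]);n=int(np.ceil(abs(tg-th)/float(sys.argv[2])));q=p[:2].copy()
  sp=(tg-yaw+90)%180-90
  for i in range(1,n+1):
    a=np.radians(th+(tg-th)*i/n);t=O+.08*np.array([np.cos(a),np.sin(a)]);d=((t-q)*1000).round(1);q=q+d/1000
    print('{"claw":1,"x":%.1f,"y":%.1f,"z":0,"spin":%.1f}'%(d[0],d[1],sp/n),end=",")
E
python3 arc.py
```

```text
clock: 2.8
eef_pos: [0.6625, 0.0986, 0.1324]
ee_rot: [[-0.006, -0.616, 0.788], [-0.001, 0.788, 0.616], [-1.0, 0.003, -0.005]]
force: [-0.3, 0.5, 0.4]
grip_width: 0.007
t 2.8 th 39.1 r 0.0793 yaw 38.0 z 0.1324 F [-0.3  0.5  0.4]
```

```bash
python3 -m creep '[{"claw":1,"x":0,"y":0,"z":-27,"spin":0},{"claw":1,"x":0,"y":0,"z":-27,"spin":0},{"claw":1,"x":0,"y":0,"z":0,"spin":0}]'; python3 arc.py -57 5
```

```text
clock: 3.18
eef_pos: [0.6644, 0.0982, 0.0826]
ee_rot: [[-0.0, -0.615, 0.789], [0.0, 0.789, 0.615], [-1.0, 0.0, -0.0]]
force: [0.1, 0.8, -0.3]
grip_width: 0.003
t 3.17 th 38.0 r 0.0805 yaw 38.0 z 0.0826 F [ 0.1  0.8 -0.3]
{"claw":1,"x":3.5,"y":-5.7,"z":0,"spin":4.3},{"claw":1,"x":3.4,"y":-5.7,"z":0,"spin":4.3},{"claw":1,"x":2.9,"y":-5.9,"z":0,"spin":4.3},{"claw":1,"x":2.4,"y":-6.2,"z":0,"spin":4.3},{"claw":1,"x":1.9,"y":-6.4,"z":0,"spin":4.3},{"claw":1,"x":1.4,"y":-6.5,"z":0,"spin":4.3},{"claw":1,"x":0.8,"y":-6.5,"z":0,"spin":4.3},{"claw":1,"x":0.3,"y":-6.7,"z":0,"spin":4.3},{"claw":1,"x":-0.3,"y":-6.6,"z":0,"spin":4.3},{"claw":1,"x":-0.8,"y":-6.6,"z":0,"spin":4.3},{"claw":1,"x":-1.4,"y":-6.5,"z":0,"spin":4.3},{"claw":1,"x":-1.9,"y":-6.3,"z":0,"spin":4.3},{"claw":1,"x":-2.4,"y":-6.2,"z":0,"spin":4.3},{"claw":1,"x":-2.9,"y":-5.9,"z":0,"spin":4.3},{"claw":1,"x":-3.4,"y":-5.7,"z":0,"spin":4.3},{"claw":1,"x":-3.9,"y":-5.4,"z":0,"spin":4.3},{"claw":1,"x":-4.3,"y":-5.1,"z":0,"spin":4.3},{"claw":1,"x":-4.7,"y":-4.7,"z":0,"spin":4.3},{"claw":1,"x":-5.1,"y":-4.2,"z":0,"spin":4.3},{"claw":1,"x":-5.4,"y":-3.9,"z":0,"spin":4.3},
```

```bash
python3 -m creep '[{"claw":1,"x":3.5,"y":-5.7,"z":0,"spin":-4.8},{"claw":1,"x":3.4,"y":-5.7,"z":0,"spin":-4.8},{"claw":1,"x":2.9,"y":-5.9,"z":0,"spin":-4.8},{"claw":1,"x":2.4,"y":-6.2,"z":0,"spin":-4.8},{"claw":1,"x":1.9,"y":-6.4,"z":0,"spin":-4.8},{"claw":1,"x":1.4,"y":-6.5,"z":0,"spin":-4.8}]'; python3 arc.py;  python3 -m creep '[{"claw":1,"x":0.8,"y":-6.5,"z":0,"spin":-4.8},{"claw":1,"x":0.3,"y":-6.7,"z":0,"spin":-4.8},{"claw":1,"x":-0.3,"y":-6.6,"z":0,"spin":-4.8},{"claw":1,"x":-0.8,"y":-6.6,"z":0,"spin":-4.8},{"claw":1,"x":-1.4,"y":-6.5,"z":0,"spin":-4.8},{"claw":1,"x":-1.9,"y":-6.3,"z":0,"spin":-4.8}]'; python3 arc.py
```

```text
clock: 3.92
eef_pos: [0.6812, 0.0624, 0.0852]
ee_rot: [[0.004, -0.157, 0.988], [0.002, 0.988, 0.157], [-1.0, 0.001, 0.004]]
force: [-0.6, 6.5, -0.7]
grip_width: 0.001
t 3.92 th 9.8 r 0.0814 yaw 9.0 z 0.0852 F [-0.6  6.5 -0.7]
clock: 4.68
eef_pos: [0.6785, 0.0228, 0.0853]
ee_rot: [[0.006, 0.339, 0.941], [0.001, 0.941, -0.339], [-1.0, 0.003, 0.005]]
force: [5.4, 4.1, -2.5]
grip_width: 0.008
t 4.67 th -18.4 r 0.0817 yaw -19.8 z 0.0853 F [ 5.4  4.1 -2.5]
```

```bash
python3 -m creep '[{"claw":1,"x":-2.4,"y":-6.2,"z":0,"spin":-4.8},{"claw":1,"x":-2.9,"y":-5.9,"z":0,"spin":-4.8},{"claw":1,"x":-3.4,"y":-5.7,"z":0,"spin":-4.8},{"claw":1,"x":-3.9,"y":-5.4,"z":0,"spin":-4.8},{"claw":1,"x":-4.3,"y":-5.1,"z":0,"spin":-4.8},{"claw":1,"x":-4.7,"y":-4.7,"z":0,"spin":-4.8},{"claw":1,"x":-5.1,"y":-4.2,"z":0,"spin":-4.8},{"claw":1,"x":-5.4,"y":-3.9,"z":0,"spin":-4.8},{"claw":1,"x":0,"y":0,"z":0,"spin":0}]'; python3 arc.py
```

```text
clock: 5.8
eef_pos: [0.6458, -0.0191, 0.0849]
ee_rot: [[0.004, 0.849, 0.529], [-0.0, 0.529, -0.849], [-1.0, 0.003, 0.003]]
force: [0.7, 0.3, 0.6]
grip_width: 0.006
t 5.8 th -56.5 r 0.0812 yaw -58.1 z 0.0849 F [0.7 0.3 0.6]
```

```bash
python3 -m creep '[{"claw":1,"x":3,"y":2,"z":0,"spin":0},{"claw":1,"x":0,"y":0,"z":50,"spin":0},{"claw":1,"x":1,"y":11,"z":0,"spin":10.5},{"claw":1,"x":1,"y":12,"z":0,"spin":10.5},{"claw":1,"x":1,"y":12,"z":0,"spin":10.5},{"claw":1,"x":1,"y":12,"z":0,"spin":10.5},{"claw":1,"x":1,"y":12,"z":0,"spin":10.5},{"claw":1,"x":1,"y":12,"z":0,"spin":10.5},{"claw":1,"x":2,"y":12,"z":0,"spin":10.5},{"claw":1,"x":2,"y":12,"z":0,"spin":10.5},{"claw":1,"x":2,"y":12,"z":0,"spin":10.5},{"claw":1,"x":0,"y":12,"z":0,"spin":5.5}]'; python3 arc.py
python3 - <<'E'
from h import *
c=cam("wrist","w3.png");import pickle;pickle.dump(c,open("w3.pkl","wb"))
E
```

```text
clock: 7.3
eef_pos: [0.6599, 0.1027, 0.1321]
ee_rot: [[0.0, -0.673, 0.74], [0.0, 0.74, 0.673], [-1.0, -0.0, 0.0]]
force: [0.2, 0.2, -0.1]
grip_width: 0.002
t 7.3 th 42.6 r 0.08 yaw 42.3 z 0.1321 F [ 0.2  0.2 -0.1]
```

View pics/w3.png

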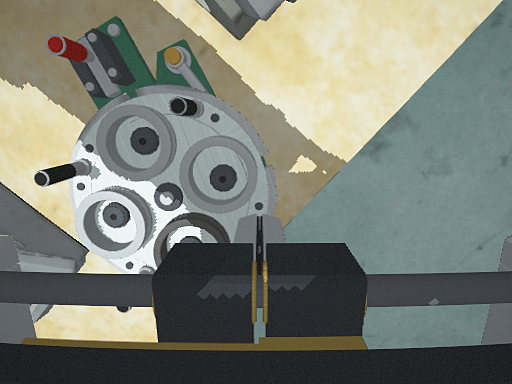

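Rings are still on their nests, and the dark ring is now at the back (190,240). Post tops are at about (190,108) and (42,179), bosses at (145,141), (222,178) and (116,214).

Run:
```python
from h import *
import pickle
c=pickle.load(open("w3.pkl","rb"));O=np.array([.6012,.0486])
for p,z in[((190,108),.104),((42,179),.104),((145,141),.053),((222,178),.053),((116,214),.053),((168,197),.055)]:
  q=at(c,*p,z)[:2];print(p,(q-O).round(4),np.linalg.norm(q-O).round(4),np.degrees(np.arctan2(*(q-O)[::-1])).round(1))
```

```text
(190, 108) [-0.0237  0.0776] 0.0812 107.0
(42, 179) [-0.0725 -0.0311] 0.0789 -156.8
(145, 141) [-0.0445  0.025 ] 0.051 150.7
(222, 178) [0.0246 0.0448] 0.0511 61.2
(116, 214) [-0.0246 -0.0443] 0.0507 -119.0
(168, 197) [0.0007 0.0008] 0.001 48.2
```

Slots are 9.3° clockwise of seated, as expected after −85°. Second push.

```bash
sed -i 's/sp=(tg-yaw+90)%180-90/sp=tg-yaw/' arc.py; python3 -m creep '[{"claw":1,"x":0,"y":0,"z":-25,"spin":0},{"claw":1,"x":0,"y":0,"z":-25,"spin":0},{"claw":1,"x":0,"y":0,"z":0,"spin":0}]'; python3 arc.py -57 5
```

```text
clock: 7.72
eef_pos: [0.6589, 0.1018, 0.0801]
ee_rot: [[-0.003, -0.668, 0.744], [-0.0, 0.744, 0.668], [-1.0, 0.002, -0.003]]
force: [-0.4, -0.1, 0.1]
grip_width: 0.006
t 7.72 th 42.6 r 0.0786 yaw 41.9 z 0.0801 F [-0.4 -0.1  0.1]
{"claw":1,"x":5.5,"y":-4.4,"z":0,"spin":-4.9},{"claw":1,"x":4.0,"y":-5.7,"z":0,"spin":-4.9},{"claw":1,"x":3.5,"y":-6.0,"z":0,"spin":-4.9},{"claw":1,"x":3.0,"y":-6.3,"z":0,"spin":-4.9},{"claw":1,"x":2.4,"y":-6.5,"z":0,"spin":-4.9},{"claw":1,"x":1.8,"y":-6.7,"z":0,"spin":-4.9},{"claw":1,"x":1.2,"y":-6.8,"z":0,"spin":-4.9},{"claw":1,"x":0.7,"y":-7.0,"z":0,"spin":-4.9},{"claw":1,"x":-0.0,"y":-6.9,"z":0,"spin":-4.9},{"claw":1,"x":-0.6,"y":-6.9,"z":0,"spin":-4.9},{"claw":1,"x":-1.2,"y":-6.9,"z":0,"spin":-4.9},{"claw":1,"x":-1.7,"y":-6.7,"z":0,"spin":-4.9},{"claw":1,"x":-2.3,"y":-6.6,"z":0,"spin":-4.9},{"claw":1,"x":-2.9,"y":-6.3,"z":0,"spin":-4.9},{"claw":1,"x":-3.5,"y":-6.0,"z":0,"spin":-4.9},{"claw":1,"x":-3.9,"y":-5.8,"z":0,"spin":-4.9},{"claw":1,"x":-4.5,"y":-5.3,"z":0,"spin":-4.9},{"claw":1,"x":-4.8,"y":-5.0,"z":0,"spin":-4.9},{"claw":1,"x":-5.3,"y":-4.5,"z":0,"spin":-4.9},{"claw":1,"x":-5.7,"y":-4.0,"z":0,"spin":-4.9},
```

```bash
python3 -m creep '[{"claw":1,"x":5,"y":-4.7,"z":0,"spin":-4.9},{"claw":1,"x":4.0,"y":-5.7,"z":0,"spin":-4.9},{"claw":1,"x":3.5,"y":-6.0,"z":0,"spin":-4.9},{"claw":1,"x":3.0,"y":-6.3,"z":0,"spin":-4.9},{"claw":1,"x":2.4,"y":-6.5,"z":0,"spin":-4.9},{"claw":1,"x":1.8,"y":-6.7,"z":0,"spin":-4.9},{"claw":1,"x":1.2,"y":-6.8,"z":0,"spin":-4.9},{"claw":1,"x":0.7,"y":-7.0,"z":0,"spin":-4.9},{"claw":1,"x":0,"y":-6.9,"z":0,"spin":-4.9},{"claw":1,"x":-0.6,"y":-6.9,"z":0,"spin":-4.9}]'; python3 arc.py;python3 -m creep '[{"claw":1,"x":-1.2,"y":-6.9,"z":0,"spin":-4.9},{"claw":1,"x":-1.7,"y":-6.7,"z":0,"spin":-4.9},{"claw":1,"x":-2.3,"y":-6.6,"z":0,"spin":-4.9},{"claw":1,"x":-2.9,"y":-6.3,"z":0,"spin":-4.9},{"claw":1,"x":-3.5,"y":-6.0,"z":0,"spin":-4.9},{"claw":1,"x":-3.9,"y":-5.8,"z":0,"spin":-4.9},{"claw":1,"x":-4.5,"y":-5.3,"z":0,"spin":-4.9},{"claw":1,"x":-4.8,"y":-5.0,"z":0,"spin":-4.9},{"claw":1,"x":-5.3,"y":-4.5,"z":0,"spin":-4.9},{"claw":1,"x":-5.7,"y":-4.0,"z":0,"spin":-4.9},{"claw":1,"x":0,"y":0,"z":0,"spin":0}]'; python3 arc.py
```

```text
clock: 8.98
eef_pos: [0.6816, 0.0391, 0.0834]
ee_rot: [[0.003, 0.126, 0.992], [0.001, 0.992, -0.126], [-1.0, 0.002, 0.003]]
force: [3.0, 4.8, -1.5]
grip_width: 0.008
t 8.97 th -6.7 r 0.0811 yaw -7.2 z 0.0834 F [ 3.   4.8 -1.5]
clock: 10.35
eef_pos: [0.6454, -0.019, 0.0832]
ee_rot: [[0.002, 0.83, 0.558], [-0.0, 0.558, -0.83], [-1.0, 0.001, 0.001]]
force: [0.3, 0.8, 0.6]
grip_width: 0.003
t 10.35 th -56.7 r 0.0809 yaw -56.1 z 0.0832 F [0.3 0.8 0.6]
```

```bash
python3 -m creep '[{"claw":1,"x":3,"y":2,"z":0,"spin":0},{"claw":1,"x":0,"y":0,"z":50,"spin":0},{"claw":1,"x":1,"y":11,"z":0,"spin":10.5},{"claw":1,"x":1,"y":12,"z":0,"spin":10.5},{"claw":1,"x":1,"y":12,"z":0,"spin":10.5},{"claw":1,"x":1,"y":12,"z":0,"spin":10.5},{"claw":1,"x":1,"y":12,"z":0,"spin":10.5},{"claw":1,"x":1,"y":12,"z":0,"spin":10.5},{"claw":1,"x":2,"y":12,"z":0,"spin":10.5},{"claw":1,"x":2,"y":12,"z":0,"spin":10.5},{"claw":1,"x":2,"y":12,"z":0,"spin":10.5},{"claw":1,"x":0,"y":12,"z":0,"spin":3.5}]'; python3 -m creep '[{"claw":1,"x":0,"y":0,"z":-25,"spin":0},{"claw":1,"x":0,"y":0,"z":-25,"spin":0},{"claw":1,"x":0,"y":0,"z":0,"spin":0}]'; python3 arc.py -52 5
```

```text
clock: 11.85
eef_pos: [0.6601, 0.103, 0.1317]
ee_rot: [[-0.0, -0.672, 0.741], [-0.0, 0.741, 0.672], [-1.0, 0.0, -0.0]]
force: [0.6, 0.3, -0.1]
grip_width: 0.004
clock: 12.22
eef_pos: [0.6591, 0.1025, 0.0799]
ee_rot: [[-0.003, -0.669, 0.743], [-0.0, 0.743, 0.669], [-1.0, 0.002, -0.003]]
force: [-0.2, 1.1, 0.4]
grip_width: 0.005
t 12.22 th 42.9 r 0.0792 yaw 42.0 z 0.0799 F [-0.2  1.1  0.4]
{"claw":1,"x":5.1,"y":-4.8,"z":0,"spin":-4.9},{"claw":1,"x":4.0,"y":-5.7,"z":0,"spin":-4.9},{"claw":1,"x":3.6,"y":-6.0,"z":0,"spin":-4.9},{"claw":1,"x":2.9,"y":-6.3,"z":0,"spin":-4.9},{"claw":1,"x":2.5,"y":-6.5,"z":0,"spin":-4.9},{"claw":1,"x":1.8,"y":-6.7,"z":0,"spin":-4.9},{"claw":1,"x":1.3,"y":-6.9,"z":0,"spin":-4.9},{"claw":1,"x":0.6,"y":-6.9,"z":0,"spin":-4.9},{"claw":1,"x":0.1,"y":-7.0,"z":0,"spin":-4.9},{"claw":1,"x":-0.6,"y":-6.9,"z":0,"spin":-4.9},{"claw":1,"x":-1.1,"y":-6.9,"z":0,"spin":-4.9},{"claw":1,"x":-1.8,"y":-6.7,"z":0,"spin":-4.9},{"claw":1,"x":-2.3,"y":-6.6,"z":0,"spin":-4.9},{"claw":1,"x":-2.9,"y":-6.3,"z":0,"spin":-4.9},{"claw":1,"x":-3.4,"y":-6.1,"z":0,"spin":-4.9},{"claw":1,"x":-4.0,"y":-5.7,"z":0,"spin":-4.9},{"claw":1,"x":-4.4,"y":-5.4,"z":0,"spin":-4.9},{"claw":1,"x":-4.9,"y":-5.0,"z":0,"spin":-4.9},{"claw":1,"x":-5.3,"y":-4.5,"z":0,"spin":-4.9},
```

```bash
python3 -m creep '[{"claw":1,"x":5,"y":-4.8,"z":0,"spin":-4.9},{"claw":1,"x":4.0,"y":-5.7,"z":0,"spin":-4.9},{"claw":1,"x":3.6,"y":-6.0,"z":0,"spin":-4.9},{"claw":1,"x":2.9,"y":-6.3,"z":0,"spin":-4.9},{"claw":1,"x":2.5,"y":-6.5,"z":0,"spin":-4.9},{"claw":1,"x":1.8,"y":-6.7,"z":0,"spin":-4.9},{"claw":1,"x":1.3,"y":-6.9,"z":0,"spin":-4.9},{"claw":1,"x":0.6,"y":-6.9,"z":0,"spin":-4.9},{"claw":1,"x":0.1,"y":-7,"z":0,"spin":-4.9},{"claw":1,"x":-0.6,"y":-6.9,"z":0,"spin":-4.9},{"claw":1,"x":-1.1,"y":-6.9,"z":0,"spin":-4.9},{"claw":1,"x":-1.8,"y":-6.7,"z":0,"spin":-4.9}]';python3 -m creep '[{"claw":1,"x":-2.3,"y":-6.6,"z":0,"spin":-4.9},{"claw":1,"x":-2.9,"y":-6.3,"z":0,"spin":-4.9},{"claw":1,"x":-3.4,"y":-6.1,"z":0,"spin":-4.9},{"claw":1,"x":-4,"y":-5.7,"z":0,"spin":-4.9},{"claw":1,"x":-4.4,"y":-5.4,"z":0,"spin":-4.9},{"claw":1,"x":-4.9,"y":-5,"z":0,"spin":-4.9},{"claw":1,"x":-5.3,"y":-4.5,"z":0,"spin":-4.9},{"claw":1,"x":0,"y":0,"z":0,"spin":0}]'; python3 arc.py
```

```text
clock: 13.72
eef_pos: [0.6793, 0.0256, 0.0832]
ee_rot: [[0.003, 0.292, 0.956], [0.001, 0.956, -0.292], [-1.0, 0.002, 0.003]]
force: [4.2, 3.9, -2.9]
grip_width: 0.003
clock: 14.72
eef_pos: [0.6516, -0.0148, 0.0831]
ee_rot: [[0.002, 0.779, 0.627], [-0.0, 0.627, -0.779], [-1.0, 0.001, 0.001]]
force: [-0.1, 0.3, -0.2]
grip_width: 0.002
t 14.72 th -51.4 r 0.0811 yaw -51.2 z 0.0831 F [-0.1  0.3 -0.2]
```

```bash
python3 -m creep '[{"claw":1,"x":3,"y":2,"z":0,"spin":0},{"claw":1,"x":0,"y":0,"z":50,"spin":0},{"claw":1,"x":4.5,"y":11,"z":0,"spin":9.9},{"claw":1,"x":4.5,"y":12,"z":0,"spin":9.9},{"claw":1,"x":4.5,"y":12,"z":0,"spin":9.9},{"claw":1,"x":4.5,"y":12,"z":0,"spin":9.9},{"claw":1,"x":4.5,"y":12,"z":0,"spin":9.9},{"claw":1,"x":3.5,"y":12,"z":0,"spin":9.9},{"claw":1,"x":0,"y":0,"z":0,"spin":0}]'; python3 arc.py
python3 - <<'E'
from h import *
c=cam("wrist","w4.png");import pickle;pickle.dump(c,open("w4.pkl","wb"))
cv2.imwrite("pics/w4b.png",cv2.resize(c["img"][:270,:,::-1],None,fx=1.55,fy=1.55,interpolation=cv2.INTER_CUBIC))
E
```

```text
clock: 15.85
eef_pos: [0.6801, 0.0592, 0.1315]
ee_rot: [[-0.0, -0.144, 0.99], [0.0, 0.99, 0.144], [-1.0, 0.0, -0.0]]
force: [-0.6, -0.4, 0.2]
grip_width: 0.004
t 15.85 th 7.7 r 0.0798 yaw 8.3 z 0.1315 F [-0.6 -0.4  0.2]
```

View pics/w4b.png

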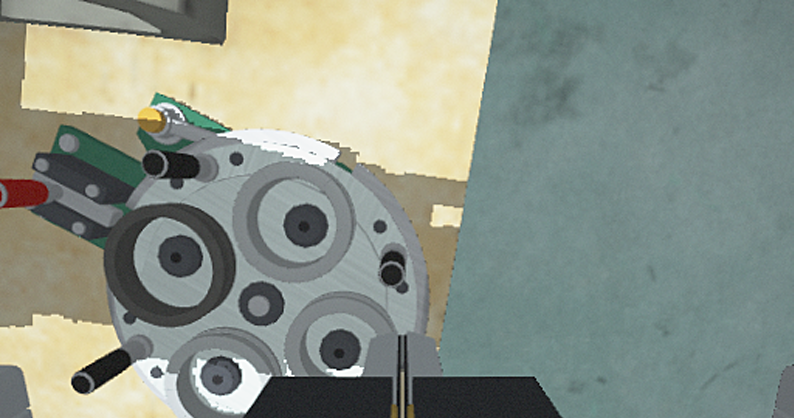

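Dark ring is at the front (170,265) and all rings are on their nests. Bosses are at (181,256), (306,226), (340,349) and (222,376), and the nearby post top is at (392,274).

```bash
python3 - <<'E'
from h import *
import pickle
c=pickle.load(open("w4.pkl","rb"));O=np.array([.6012,.0486])
for p,z in[((392,274),.104),((153,163),.104),((84,384),.104),((181,256),.053),((306,226),.053),((340,349),.053),((222,376),.053),((260,304),.055)]:
  q=at(c,p[0]/1.55,p[1]/1.55,z)[:2];print(p,(q-O).round(4),np.linalg.norm(q-O).round(4),np.degrees(np.arctan2(*(q-O)[::-1])).round(1))
E
python3 -m creep '[{"claw":1,"x":0,"y":0,"z":-25,"spin":0},{"claw":1,"x":0,"y":0,"z":-25,"spin":0},{"claw":1,"x":0,"y":0,"z":0,"spin":0}]'; python3 arc.py 24 1
```

```text
(392, 274) [0.0713 0.037 ] 0.0804 27.4
(153, 163) [-0.0372  0.0702] 0.0795 117.9
(84, 384) [-0.0689 -0.0382] 0.0788 -151.0
(181, 256) [-0.0459  0.0205] 0.0503 156.0
(306, 226) [0.0217 0.0468] 0.0516 65.1
(340, 349) [ 0.0482 -0.0204] 0.0524 -23.0
(222, 376) [-0.0189 -0.0476] 0.0512 -111.6
(260, 304) [0.0008 0.0001] 0.0008 5.4
clock: 16.27
eef_pos: [0.679, 0.0578, 0.0797]
ee_rot: [[-0.004, -0.14, 0.99], [-0.0, 0.99, 0.14], [-1.0, 0.0, -0.003]]
force: [0.0, 0.1, 0.3]
grip_width: 0.007
t 16.27 th 6.7 r 0.0785 yaw 8.0 z 0.0797 F [0.  0.1 0.3]
{"claw":1,"x":1.3,"y":1.5,"z":0,"spin":0.9},{"claw":1,"x":-0.2,"y":1.3,"z":0,"spin":0.9},{"claw":1,"x":-0.2,"y":1.4,"z":0,"spin":0.9},{"claw":1,"x":-0.2,"y":1.3,"z":0,"spin":0.9},{"claw":1,"x":-0.3,"y":1.3,"z":0,"spin":0.9},{"claw":1,"x":-0.3,"y":1.3,"z":0,"spin":0.9},{"claw":1,"x":-0.3,"y":1.3,"z":0,"spin":0.9},{"claw":1,"x":-0.3,"y":1.3,"z":0,"spin":0.9},{"claw":1,"x":-0.3,"y":1.3,"z":0,"spin":0.9},{"claw":1,"x":-0.4,"y":1.3,"z":0,"spin":0.9},{"claw":1,"x":-0.4,"y":1.3,"z":0,"spin":0.9},{"claw":1,"x":-0.4,"y":1.2,"z":0,"spin":0.9},{"claw":1,"x":-0.4,"y":1.3,"z":0,"spin":0.9},{"claw":1,"x":-0.5,"y":1.3,"z":0,"spin":0.9},{"claw":1,"x":-0.4,"y":1.2,"z":0,"spin":0.9},{"claw":1,"x":-0.5,"y":1.3,"z":0,"spin":0.9},{"claw":1,"x":-0.5,"y":1.2,"z":0,"spin":0.9},{"claw":1,"x":-0.6,"y":1.2,"z":0,"spin":0.9},
```

Bosses average about 3.7° past seated, which is close to the 2.5° minimum. I'll nudge the table 2° further before pushing back.

```bash
python3 -m creep '[{"claw":1,"x":0,"y":0,"z":50,"spin":0},{"claw":1,"x":-5.6,"y":12,"z":0,"spin":9.5},{"claw":1,"x":-5.6,"y":12,"z":0,"spin":9.5},{"claw":1,"x":-5.6,"y":12,"z":0,"spin":9.5},{"claw":1,"x":-5.6,"y":12,"z":0,"spin":9.5},{"claw":1,"x":0,"y":0,"z":0,"spin":0},{"claw":1,"x":0,"y":0,"z":-25,"spin":0},{"claw":1,"x":0,"y":0,"z":-25,"spin":0},{"claw":1,"x":0,"y":0,"z":0,"spin":0}]'; python3 arc.py 36.7 1.5
```

```text
clock: 17.4
eef_pos: [0.657, 0.1056, 0.0804]
ee_rot: [[-0.003, -0.719, 0.695], [-0.0, 0.695, 0.719], [-1.0, 0.002, -0.002]]
force: [0.2, 0.3, 0.5]
grip_width: 0.006
t 17.4 th 45.5 r 0.0799 yaw 45.9 z 0.0804 F [0.2 0.3 0.5]
{"claw":1,"x":1.5,"y":-1.4,"z":0,"spin":-1.5},{"claw":1,"x":1.4,"y":-1.5,"z":0,"spin":-1.5},{"claw":1,"x":1.4,"y":-1.5,"z":0,"spin":-1.5},{"claw":1,"x":1.3,"y":-1.6,"z":0,"spin":-1.5},{"claw":1,"x":1.3,"y":-1.5,"z":0,"spin":-1.5},{"claw":1,"x":1.2,"y":-1.7,"z":0,"spin":-1.5},
```

```bash
python3 -m creep '[{"claw":1,"x":1.5,"y":-1.4,"z":0,"spin":-1.5},{"claw":1,"x":1.4,"y":-1.5,"z":0,"spin":-1.5},{"claw":1,"x":1.4,"y":-1.5,"z":0,"spin":-1.5},{"claw":1,"x":1.3,"y":-1.6,"z":0,"spin":-1.5},{"claw":1,"x":1.3,"y":-1.5,"z":0,"spin":-1.5},{"claw":1,"x":1.2,"y":-1.7,"z":0,"spin":-1.5}]'; python3 arc.py; python3 -m creep '[{"claw":1,"x":0,"y":0,"z":0,"spin":0},{"claw":1,"x":-2,"y":2,"z":0,"spin":0},{"claw":1,"x":0,"y":0,"z":50,"spin":0},{"claw":1,"x":4.4,"y":-10.4,"z":0,"spin":-7.7},{"claw":1,"x":4.4,"y":-10.4,"z":0,"spin":-7.7},{"claw":1,"x":4.4,"y":-10.4,"z":0,"spin":-7.7},{"claw":1,"x":4.4,"y":-10.4,"z":0,"spin":-7.7},{"claw":1,"x":0,"y":0,"z":0,"spin":0},{"claw":1,"x":0,"y":0,"z":-25,"spin":0},{"claw":1,"x":0,"y":0,"z":-25,"spin":0},{"claw":1,"x":0,"y":0,"z":0,"spin":0}]';python3 arc.py 24 1.5
```

```text
clock: 18.15
eef_pos: [0.6655, 0.0975, 0.0816]
ee_rot: [[-0.0, -0.603, 0.797], [0.001, 0.797, 0.603], [-1.0, 0.001, 0.0]]
force: [-2.3, 4.7, 2.6]
grip_width: 0.006
t 18.15 th 37.2 r 0.081 yaw 37.1 z 0.0816 F [-2.3  4.7  2.6]
clock: 19.52
eef_pos: [0.6801, 0.0579, 0.0796]
ee_rot: [[-0.004, -0.115, 0.993], [-0.0, 0.993, 0.115], [-1.0, 0.0, -0.004]]
force: [-0.6, -0.2, 0.0]
grip_width: 0.004
t 19.52 th 6.7 r 0.0796 yaw 6.6 z 0.0796 F [-0.6 -0.2  0. ]
{"claw":1,"x":0.1,"y":2.0,"z":0,"spin":1.5},{"claw":1,"x":-0.3,"y":2.0,"z":0,"spin":1.5},{"claw":1,"x":-0.3,"y":2.0,"z":0,"spin":1.5},{"claw":1,"x":-0.5,"y":2.0,"z":0,"spin":1.5},{"claw":1,"x":-0.4,"y":1.9,"z":0,"spin":1.5},{"claw":1,"x":-0.5,"y":2.0,"z":0,"spin":1.5},{"claw":1,"x":-0.6,"y":1.9,"z":0,"spin":1.5},{"claw":1,"x":-0.6,"y":1.9,"z":0,"spin":1.5},{"claw":1,"x":-0.6,"y":2.0,"z":0,"spin":1.5},{"claw":1,"x":-0.7,"y":1.8,"z":0,"spin":1.5},{"claw":1,"x":-0.8,"y":1.9,"z":0,"spin":1.5},{"claw":1,"x":-0.8,"y":1.9,"z":0,"spin":1.5},
```

```bash
python3 -m creep '[{"claw":1,"x":0.1,"y":2.0,"z":0,"spin":1.5},{"claw":1,"x":-0.3,"y":2.0,"z":0,"spin":1.5},{"claw":1,"x":-0.3,"y":2.0,"z":0,"spin":1.5},{"claw":1,"x":-0.5,"y":2.0,"z":0,"spin":1.5},{"claw":1,"x":-0.4,"y":1.9,"z":0,"spin":1.5},{"claw":1,"x":-0.5,"y":2.0,"z":0,"spin":1.5},{"claw":1,"x":-0.4,"y":1.3,"z":0,"spin":1},{"claw":1,"x":-0.4,"y":1.3,"z":0,"spin":1}]';python3 arc.py;python3 -m creep '[{"claw":1,"x":-0.4,"y":1.3,"z":0,"spin":1},{"claw":1,"x":-0.4,"y":1.3,"z":0,"spin":1}]';python3 arc.py;python3 -m creep '[{"claw":1,"x":-0.3,"y":0.7,"z":0,"spin":0.5},{"claw":1,"x":-0.3,"y":0.7,"z":0,"spin":0.5}]';python3 arc.py
```

```text
clock: 20.52
eef_pos: [0.679, 0.0711, 0.0815]
ee_rot: [[0.001, -0.3, 0.954], [-0.001, 0.954, 0.3], [-1.0, -0.002, 0.001]]
force: [3.1, -5.4, -1.3]
grip_width: 0.004
t 20.52 th 16.1 r 0.0812 yaw 17.5 z 0.0815 F [ 3.1 -5.4 -1.3]
clock: 20.78
eef_pos: [0.6782, 0.0737, 0.0815]
ee_rot: [[0.001, -0.333, 0.943], [-0.001, 0.943, 0.333], [-1.0, -0.002, 0.001]]
force: [3.8, -6.4, -0.9]
grip_width: 0.005
t 20.77 th 18.0 r 0.0812 yaw 19.5 z 0.0815 F [ 3.8 -6.4 -0.9]
clock: 21.02
eef_pos: [0.6776, 0.0751, 0.0815]
ee_rot: [[0.001, -0.349, 0.937], [-0.001, 0.937, 0.349], [-1.0, -0.002, 0.001]]
force: [4.8, -6.4, -0.9]
grip_width: 0.002
t 21.02 th 19.1 r 0.0811 yaw 20.4 z 0.0815 F [ 4.8 -6.4 -0.9]
```

```bash
for i in 1; do python3 -m creep '[{"claw":1,"x":-0.3,"y":0.7,"z":0,"spin":0.5},{"claw":1,"x":-0.3,"y":0.7,"z":0,"spin":0.5}]'; done | grep force;python3 arc.py;python3 -m creep '[{"claw":1,"x":-0.3,"y":0.7,"z":0,"spin":0.5},{"claw":1,"x":-0.3,"y":0.7,"z":0,"spin":0.5}]'|grep force;python3 arc.py
```

```text
force: [4.2, -4.7, -2.1]
t 21.27 th 20.2 r 0.0811 yaw 21.4 z 0.0815 F [ 4.2 -4.7 -2.1]
force: [8.1, -10.0, -2.6]
t 21.52 th 20.8 r 0.0812 yaw 22.4 z 0.0816 F [  8.1 -10.   -2.6]
```

```bash
python3 -m creep '[{"claw":1,"x":-0.3,"y":0.7,"z":0,"spin":0.5}]'|grep force;python3 arc.py
```

```text
force: [10.4, -13.0, -3.7]
t 21.65 th 20.9 r 0.0812 yaw 22.9 z 0.0816 F [ 10.4 -13.   -3.7]
```

The push-back stopped hard at θ = 20.9° with the force rising to 17 N, so the table is against the pawl. Now I'll back off, lift and go out in front of the bolt handle, jaws along the bolt line.

```bash
python3 -m creep '[{"claw":1,"x":0.3,"y":-0.7,"z":0,"spin":0},{"claw":1,"x":1,"y":-3,"z":0,"spin":0},{"claw":1,"x":0,"y":-1,"z":40,"spin":0},{"claw":1,"x":0,"y":0,"z":30,"spin":0},{"claw":1,"x":-40,"y":6,"z":0,"spin":-7.1},{"claw":1,"x":-40,"y":6,"z":0,"spin":-7.1},{"claw":1,"x":-40,"y":6,"z":0,"spin":-7.1},{"claw":1,"x":-40,"y":6,"z":0,"spin":-7.1},{"claw":1,"x":-40,"y":6,"z":0,"spin":-7.1},{"claw":1,"x":-41,"y":6,"z":0,"spin":-7.1},{"claw":1,"x":0,"y":0,"z":0,"spin":0}]'
python3 - <<'E'
from h import *
c=cam("wrist","w5.png");import pickle;pickle.dump(c,open("w5.pkl","wb"))
print(proj(c,[.474,.094,.087]),proj(c,[.4735,.0944,.055]))
a=cam("top");A=cv2.resize(a["img"][105:215,190:300],None,fx=3.5,fy=3.5,interpolation=cv2.INTER_CUBIC)
im=np.hstack([cv2.resize(c["img"],(410,307)),cv2.resize(A,(385,307))]);cv2.imwrite("pics/z5.png",im[:,:,::-1])
E
```

```text
clock: 23.02
eef_pos: [0.4343, 0.1113, 0.1519]
ee_rot: [[0.0, 0.337, 0.942], [0.0, 0.942, -0.337], [-1.0, 0.0, 0.0]]
force: [0.0, -0.5, 0.5]
grip_width: 0.008
[310.43883057 204.47115215] [304.21554914 194.89533997]
```

View pics/z5.png

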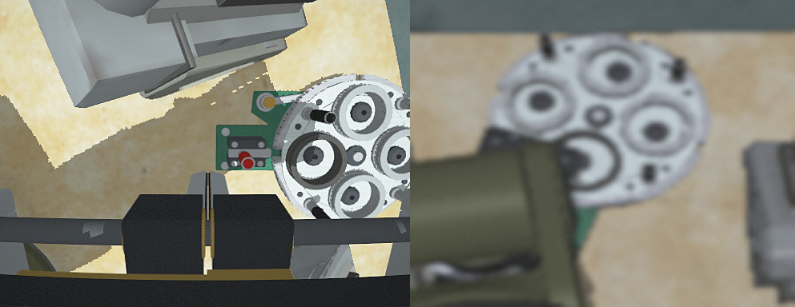

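The bolt line, dark ring boss and hub line up, and the knob is at (310,205) in the wrist image, as predicted. I'll check clearance to the left machine before descending.

```bash
python3 - <<'E'
from h import *
import pickle
c=pickle.load(open("w5.pkl","rb"));f=np.array([-.9415,.337]);t=np.array([.337,.9415]);O=np.array([.601,.0486])
for p in[(100,133),(181,122),(225,80)]:
  for z in(.05,.16): q=at(c,*p,z);print(p,q.round(3),"r",((q[:2]-O)@f).round(3),"lat",((q[:2]-O)@t).round(3))
E
python3 -m creep '[{"claw":1,"x":-1,"y":-2.6,"z":-30,"spin":0},{"claw":1,"x":0,"y":0,"z":-30,"spin":0},{"claw":1,"x":0,"y":0,"z":0,"spin":0}]'
```

```text
(100, 133) [0.315 0.212 0.05 ] r 0.324 lat 0.057
(100, 133) [0.371 0.197 0.16 ] r 0.267 lat 0.062
(181, 122) [0.39  0.195 0.05 ] r 0.248 lat 0.067
(181, 122) [0.416 0.187 0.16 ] r 0.221 lat 0.068
(225, 80) [0.44  0.215 0.05 ] r 0.208 lat 0.103
(225, 80) [0.447 0.199 0.16 ] r 0.196 lat 0.09
clock: 23.5
eef_pos: [0.4346, 0.1079, 0.09]
ee_rot: [[-0.004, 0.336, 0.942], [-0.001, 0.942, -0.336], [-1.0, -0.002, -0.003]]
force: [0.7, -0.1, 0.9]
grip_width: 0.007
```

Body half-width is 37 mm and the machine is 57 mm or more to the side, so it's clear. I'll go down and approach the handle.

```bash
python3 -m creep '[{"claw":1,"x":0,"y":0,"z":-23,"spin":0},{"claw":1,"x":0,"y":0,"z":0,"spin":0},{"claw":1,"x":3.8,"y":-1.3,"z":0,"spin":0},{"claw":1,"x":3.8,"y":-1.4,"z":0,"spin":0},{"claw":1,"x":3.8,"y":-1.3,"z":0,"spin":0},{"claw":1,"x":3.8,"y":-1.4,"z":0,"spin":0},{"claw":1,"x":1.9,"y":-0.7,"z":0,"spin":0},{"claw":1,"x":1.9,"y":-0.7,"z":0,"spin":0}]';cat > b.py <<'E'
from h import *
f=np.array([-.9415,.337]);t=np.array([.337,.9415]);s=env.observe();p=np.array(s["eef_pos"])[:2]-[.601,.0486]
F=np.array(s["force"]);print("t",round(s["clock"],2),"r",(p@f).round(4),"lat",(p@t).round(4),"Ff",(F[:2]@f).round(1),"Ft",(F[:2]@t).round(1),"Fz",F[2].round(1))
E
python3 b.py;python3 -m creep '[{"claw":1,"x":1.9,"y":-0.7,"z":0,"spin":0},{"claw":1,"x":1.9,"y":-0.7,"z":0,"spin":0},{"claw":1,"x":1.9,"y":-0.7,"z":0,"spin":0}]' >/dev/null;python3 b.py
```

```text
clock: 24.5
eef_pos: [0.454, 0.1014, 0.0684]
ee_rot: [[-0.0, 0.337, 0.942], [-0.0, 0.942, -0.337], [-1.0, -0.0, -0.0]]
force: [-0.3, 0.4, 0.6]
grip_width: 0.005
t 24.5 r 0.1562 lat 0.0001 Ff 0.4 Ft 0.3 Fz 0.6
t 24.88 r 0.1503 lat 0.0001 Ff 1.6 Ft -0.1 Fz 0.7
```

```bash
python3 -m creep '[{"claw":1,"x":1.9,"y":-0.7,"z":0,"spin":0}]' >/dev/null;python3 b.py;python3 -m creep '[{"claw":1,"x":1.9,"y":-0.7,"z":0,"spin":0}]' >/dev/null;python3 b.py;python3 -m creep '[{"claw":1,"x":1.9,"y":-0.7,"z":0,"spin":0}]' >/dev/null;python3 b.py
```

```text
t 25.0 r 0.1481 lat 0.0001 Ff 1.7 Ft 0.6 Fz -0.2
t 25.12 r 0.1461 lat 0.0001 Ff 1.9 Ft 0.9 Fz 0.4
t 25.25 r 0.1441 lat 0.0001 Ff 1.9 Ft 1.2 Fz 1.2
```

The bolt has moved past the plate edge at only 2 N, so it is going into the slot.

```bash
python3 -m creep '[{"claw":1,"x":1.9,"y":-0.7,"z":0,"spin":0},{"claw":1,"x":1.9,"y":-0.7,"z":0,"spin":0}]' >/dev/null;python3 b.py;python3 -m creep '[{"claw":1,"x":0.9,"y":-0.3,"z":0,"spin":0},{"claw":1,"x":0.9,"y":-0.3,"z":0,"spin":0}]' >/dev/null;python3 b.py;python3 -m creep '[{"claw":1,"x":0.9,"y":-0.3,"z":0,"spin":0}]' >/dev/null;python3 b.py
```

```text
t 25.5 r 0.14 lat 0.0 Ff 1.3 Ft 0.5 Fz 0.6
t 25.75 r 0.1382 lat 0.0 Ff 2.6 Ft 0.7 Fz 0.6
t 25.88 r 0.1373 lat 0.0001 Ff 4.6 Ft 1.1 Fz 0.3
```

```bash
python3 -m creep '[{"claw":1,"x":0.9,"y":-0.3,"z":0,"spin":0}]' >/dev/null;python3 b.py
```

```text
t 26.0 r 0.1371 lat 0.0 Ff 11.7 Ft 0.4 Fz 4.7
```

Hard stop at r = 137.1 mm, against 137.5 mm expected for full travel. I'll retreat and check.

```bash
python3 -m creep '[{"claw":1,"x":-1,"y":0.3,"z":0,"spin":0},{"claw":1,"x":-8,"y":3,"z":0,"spin":0},{"claw":1,"x":-12,"y":4,"z":0,"spin":0},{"claw":1,"x":0,"y":0,"z":50,"spin":0},{"claw":1,"x":0,"y":0,"z":60,"spin":0},{"claw":1,"x":0,"y":0,"z":60,"spin":0},{"claw":1,"x":0,"y":0,"z":0,"spin":0},{"claw":1,"x":0,"y":0,"z":0,"spin":0}]'
python3 - <<'E'
from h import *
c=cam("wrist","w6.png");O=np.array([.601,.0486]);f=np.array([-.9415,.337])
print(proj(c,[*(O+.118*f),.087]),proj(c,[*(O+.136*f),.087]))
u,v=proj(c,[*(O+.1*f),.05]).astype(int);x=max(0,min(u-100,312));y=max(0,v-90)
cv2.imwrite("pics/w6z.png",cv2.resize(c["img"][y:y+180,x:x+200,::-1],None,fx=3.3,fy=3.3,interpolation=cv2.INTER_CUBIC));print(x,y)
E
```

```text
clock: 27.0
eef_pos: [0.451, 0.102, 0.2376]
ee_rot: [[-0.001, 0.337, 0.942], [-0.0, 0.942, -0.337], [-1.0, -0.0, -0.001]]
force: [-0.0, -0.3, -0.1]
grip_width: 0.005
[296.17459851 180.35934872] [279.83699316 180.32454122]
207 84
```

View pics/w6z.png

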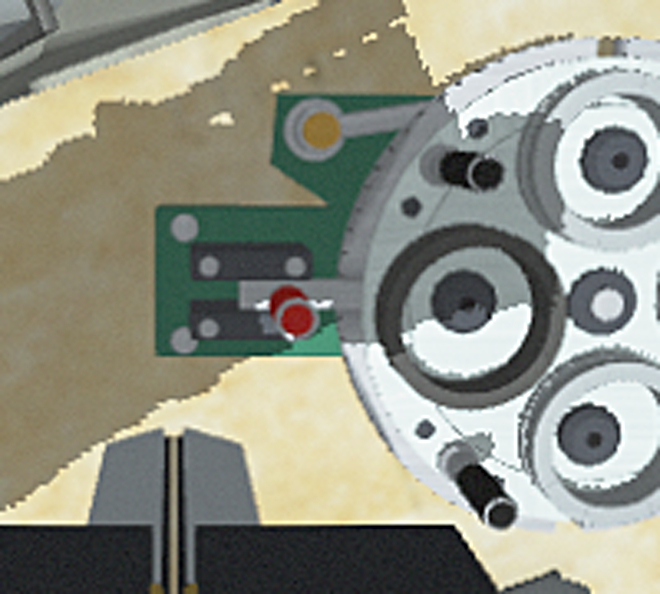

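The bolt nose is in the slot, and the knob top at (296.7,180.4) matches the fully-home prediction (296.2,180.4). The dark ring is on the front nest beside the bolt. Handing in.

```bash
python3 -c "
from h import *
order.close_job()"
```

```text
the job is handed in; nothing more can be done
```

The job is done and handed in. The dark ring is at the front, the table rests against the pawl, and the lock bolt is fully home in the slot. The arm used about 27 s of the 72 s.

- **Turning:** The dark ring started on the left nest, so I pushed the posts clockwise through three quarter turns. My estimate put the table about 3.7° past the seated place, which was close to the 2.5° minimum. I added a nudge meant as about 2° more before pushing back.
- **Seating:** The table came back at about 6–8 N of drag and then stopped, with the push rising to about 17 N. The stop came about 2° of finger angle earlier than I predicted. I put that down to the finger touching the post's other side, and the bolt then went in freely.
- **Bolt:** It slid in at about 2 N and stopped hard at 11.7 N, with the finger at 137.1 mm from the axis against 137.5 mm expected for full travel.
- **Last picture:** The handle is within 1 pixel of its predicted fully-home position and the dark ring is on the front nest. The two bright rings in view are on their nests; the third was out of frame, though it was on its nest in an earlier picture. The arm was clear, with its force reading near zero.
- **Other things on the bench:** I saw no sign that the arm touched anything else, but I did not re-measure where those things stand.

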